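# Seat the sample at the detector and start the count

## Robot

A 7-joint arm with a two-finger parallel gripper is mounted at the origin on the work surface. World frame = base frame: x ahead of the robot, y to its left, z up, the work surface at z = 0. Lengths are in m, angles in rad, forces in N, time in s.
With the tool pointing down it reaches from about 0.4 to 0.875 m from the base axis. Payload 19.3 kg.
Tool frame: the origin (TCP) lies midway between the tips of the shut fingers; the grasp point (between the pads) lies 19 mm behind it; z points along the fingers, y is the direction in which the jaws open and shut (so a half turn about z gives the same grasp; the last joint's range is limited). The gripper opens to 85 mm and grips with 20 to 120 N. Pads are 22 mm wide; open, the fingers measure 114 mm over their backs; the gripper's body (76 mm by 85 mm) begins 54 mm behind the grasp point. The pads swing forward as they close: fully open they stand 13 mm farther back than shut.
Start: joints at [-1.347, 0.521, -0.036, 1.599, 0.021, 1.021, -0.113], TCP at [0.181, 0.598, 0.231] pointing down, gripper open.
Joint ranges: [-2.91, 2.91], [-0.3, 2.13], [-1.5, 1.42], [0.17, 2.43], [-1.26, 4.41], [0.16, 1.93], [-2.52, 2.52]. Speed limits (rad/s): [1.89, 1.89, 2.39, 2.39, 3.01, 3.01, 3.01].

## Interface

Orientations are given as [roll, pitch, yaw] about the fixed x, y, z axes, in that order (R = Rz(yaw) Ry(pitch) Rx(roll)).
In Python, from workcell import bot gives the robot as it stands.
- The arm moves only by the tool servo_tool, never from a script. Its argument "plan" is a list of rows, each a list of 5 numbers: the shift along the world's x, y, z in mm, then the turn about the world's z in rad, then the gripper's target within -1 to 1 (shut at 1, half-way at 0, fully open at -1). In form: [[tx, ty, tz, yaw, jaw], ...]. A call has exactly 10 rows; each row is the pose to reach, as a shift and turn from the pose commanded when the call began; what a row does not reach only later rows make up. A row lasts 1/12 s, in which the tool goes at most 41.7 mm and 7.16 degrees, less where a joint would pass 70% of its speed; a pose out of reach is approached as far as the arm can. A call with a gripper value outside its range is refused whole. The fingers move at their own pace and stop on an object; "squeeze" is the grip in N (left out, the last holds). Time passes only in rows, so rows that repeat a pose let the fingers close, or fill a call up. It gives the time, the measured TCP pose, the force and the opening at its end, in the units of the state.
- bot.observe(): the state, without advancing time (a new reading comes with each control period).
- bot.grab_frame(name): name is "scene" or "top"; returns the picture (400x640x3 uint8, blue, green, red); there is no depth.
- bot.calibration(name): a dict with "fx", "fy", "cx", "cy" (pixels), "k1" (the pictures are not rectified: a ray, as slopes to the right and down, at radius r is drawn at 1 + k1 r^2 times it, then the intrinsics apply), "T" (4x4, takes a point from camera to world coordinates). Camera axes: x right, y down, z forward; pixel columns grow to the right and rows downward; lengths in m; the calibration is good to about 2 mm. A picture is of the moment at which its call begins. calibration takes no time and is no camera call.
- bot.job_done(): hands the job in, once; it reports no verdict.
The state is a dict: "clock": time; "qpos": joint angles; "qd": joint speeds; "joint_efforts": joint torques, N m; "position": TCP position; "tool_rot": TCP orientation; "force": force on the tool from outside, world axes, zero at the start; "moment": the same for the moment, N m; "grip_width": finger opening in m.
Only numpy, scipy, OpenCV 4.12 (cv2) and the standard library are available. Lean on these libraries where they do the work, as an engineer would, in place of code of your own. Each camera call takes 0.05 s, during which the arm holds its last target.

## Task

With a fingertip, push the aluminium sample roller slowly up the sloped gutter, over the crest, until it lies at rest against the blue stop in front of the detector and can't roll back; don't lift it out, fling it or let it run back down on the way. Then press the green button on the counter fully in to start the count, let it come up again and move clear. Don't press green before the sample is seated, don't press the red button, and leave everything else where it stands.

Things in the scene. Friction and masses are not known exactly. Their poses are not given: they have to be found in the camera images.
- sample: Aluminium roller, diameter 44 mm, 50 mm long, bright with an orange slippery band at each end, about 0.2 kg, friction about 0.25. Origin at its centre; its own y axis is the roller's axis, level and across the gutter; it turns about y as it rolls. It starts at the low end of the gutter leaning on the lip, its centre at gutter x = -123, z = 22 mm.
- gutter: Dark grey sloped channel fixed on the ramp. x runs uphill along the floor's middle, 9 degrees above level (pitch reads -9 degrees), y across, z square to the floor; origin on the floor's top face, 53 mm above the table. Floor from x = -155 to +70 mm. Side walls 54 mm apart inside, 4 mm thick, 14 mm high above the floor: lower than the roller's centre, at 22 mm.
- seat (a point): Where the roller's centre lies when it rests against the blue stop: gutter x = 99.6, y = 0, z = 13.5 mm, i.e. about 83 mm above the table. 222 mm uphill of the roller's start.
- lip (a point): Middle of the top edge of the lip that holds the roller at the gutter's low end: 8 mm high, 6 mm thick, gutter x = -146 to -140 mm. Beyond it the end is open and free, so a finger can come down behind the roller.
- crest (a point): Middle of the crest edge at gutter x = 70 mm, just past a blue strip. Beyond it the floor falls 9 degrees below level to a 40 mm high blue stop 46 mm farther on. Once the roller's centre is past gutter x = 74 mm it rolls on to the stop by itself and stays; anywhere before that it rolls back when let go.
- ramp: Fixed dark grey base plate 440 x 90 x 12 mm carrying the gutter and, behind the stop, a lying aluminium detector of 45 mm diameter whose top is 109 mm above the table. Origin on the table below the gutter's origin; x points uphill (level), z up. The plate spans x = -180 to 260 mm.
- counter: Fixed beige counter box, 130 (x) x 170 (y) x 50 mm high, with a dark display; origin at the centre of its underside. Both buttons stand on its top: green at x = -22, y = +45 mm, red at x = -22, y = -45 mm.
- green_button (a joint): Travel of the green start button, 0 = up, 0.006 m = fully in, springs back by itself; fully in takes 5 N.
- green_button_top (a point): Centre of the green button's top face (30 mm diameter), about 68 mm above the table when up; it is pressed straight down.
- red_button (a joint): Travel of the red button on the same box, 0 = up, 0.006 m = fully in. Not to be pressed.
- brass: Loose brass cylinder standing upright, diameter 40 mm, 45 mm high; origin at the centre of its underside.
- copper: Loose copper cylinder standing upright, diameter 36 mm, 50 mm high; origin at the centre of its underside.
- tube: Loose clear plastic tube standing upright, diameter 60 mm, 90 mm high; origin at the centre of its lower end.
- bottle: Loose white plastic bottle with a blue cap, diameter 56 mm, 120 mm high; origin at the centre of its underside.
- adapter: Loose black power adapter block, 60 x 85 x 45 mm; origin at the centre of its underside.
- driver: Loose screwdriver, 180 mm long, lying along its x axis, handle to -x; origin on the table beneath its middle.
Mind the look-alikes: they are no part of the job. What is meant by the sample is not purple or turquoise, and is the smaller of those in its own colour.

How it is judged:
By the outcome, as a careful person would: the job done as asked, in the order asked, and still so for the second after the job is handed in, with the robot touching nothing.
It also fails if it takes over 54 s, if anything falls off the work surface, if the arm or the gripper's body presses on something with over 40 N, if the wrist force passes 120 N, or if a joint passes its speed limit or range.

## Working session

There is one attempt and no reset: what is moved stays moved. The work goes in short steps, Python scripts to look and compute and a tool call to move; the robot and the scene stay as the last step left them, time stands still between calls to the robot, and variables do not carry over. Pictures are saved under pics/ and viewed, and the job is handed in when it is done.

Besides the shell and the picture viewer there is one more tool, called as a command line: name --pt "numbers of a row" for each row, then --argument value for the rest. servo_tool: Moves the arm, as the interface text tells. Its arguments: {"type":"object","properties":{"plan":{"type":"array","items":{"type":"array","items":{"type":"number"}}},"squeeze":{"type":"number"}},"required":["plan"]}

```bash
mkdir -p pics; python3 - <<'E'
from workcell import bot
import cv2
for n in ("scene","top"):
    cv2.imwrite(f"pics/{n}0.png",bot.grab_frame(n)); c=bot.calibration(n); print(n,c)
s=bot.observe(); print(s)
E
```

```text
scene {'fx': 360.9668391060762, 'fy': 360.9668391060762, 'cx': 319.14817718042025, 'cy': 199.32707343867597, 'k1': 0.02420348207783441, 'T': array([[-0.84545672,  0.37515747, -0.38007868,  0.95022704],
       [ 0.53403979,  0.59672022, -0.59893779,  0.65087781],
       [ 0.00210465, -0.70935312, -0.70485014,  0.8709348 ],
       [ 0.        ,  0.        ,  0.        ,  1.        ]])}
top {'fx': 461.04895793270356, 'fy': 461.04895793270356, 'cx': 315.7764591307314, 'cy': 195.80761638780032, 'k1': 0.002266763225693633, 'T': array([[-0.01754448, -0.98656563,  0.16242059,  0.2862357 ],
       [-0.99983189,  0.01817662,  0.00240673, -0.04546695],
       [-0.00532665, -0.16235107, -0.98671868,  1.45956574],
       [ 0.        ,  0.        ,  0.        ,  1.        ]])}
{'clock': 0.1, 'qpos': array([-1.34721542,  0.52196812, -0.0363355 ,  1.59990886,  0.02121498,
        1.02110987, -0.11282262]), 'qd': array([ 0.00041832, -0.00094504,  0.00049084,  0.0004402 ,  0.00011771,
       -0.00145281, -0.00076126]), 'joint_efforts': array([ 5.00098788e-03, -9.28479052e+01,  1.98461138e+00, -3.70529759e+01,
        1.81577989e-02,  5.31186481e-03,  4.06841980e-05]), 'position': array([0.18093121, 0.59793991, 0.23078975]), 'tool_rot': array([-3.14058698e+00,  7.85164972e-05,  2.84779226e+00]), 'force': array([ 0.93623602,  0.02488087, -0.09803546]), 'moment': array([ 0.0004649 ,  0.01385785, -0.002866  ]), 'grip_width': 0.0855633699593487}
```

View pics/scene0.png

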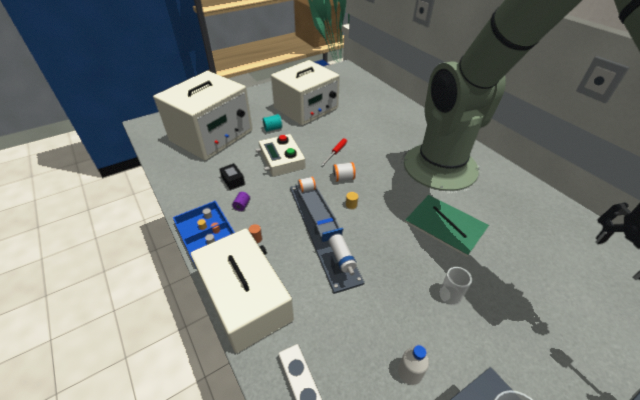

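View pics/top0.png

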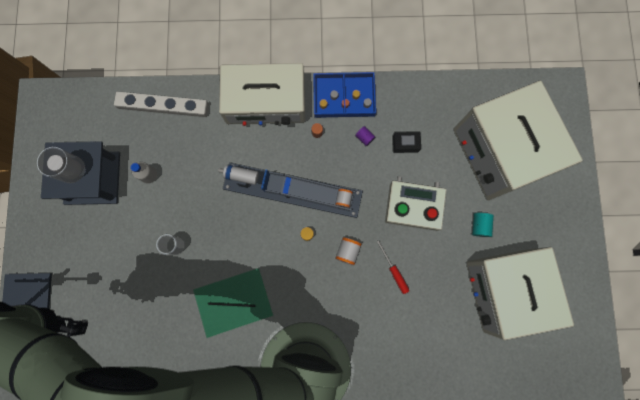

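Candidates: silver and orange rollers at top (344,197), small and in the gutter, and at (349,250), bigger and loose on the table. Purple (366,136) and turquoise (483,224) are excluded. The one in the gutter fits. I'll confirm it in an enlarged crop.

```bash
cat > h.py <<'E'
import numpy as np, cv2
from workcell import bot
def ray(n,u,v):
    c=bot.calibration(n); a=(u-c['cx'])/c['fx']; b=(v-c['cy'])/c['fy']
    x,y=a,b
    for _ in range(20):
        f=1+c['k1']*(x*x+y*y); x,y=a/f,b/f
    T=c['T']; return T[:3,3],T[:3,:3]@np.array([x,y,1])
def at(n,u,v,z):
    o,d=ray(n,u,v); return o+d*(z-o[2])/d[2]
def proj(n,p):
    c=bot.calibration(n); T=c['T']; q=T[:3,:3].T@(np.asarray(p)-T[:3,3]); x,y=q[:2]/q[2]; f=1+c['k1']*(x*x+y*y)
    return np.array([c['fx']*x*f+c['cx'],c['fy']*y*f+c['cy']])
def crop(img,u0,v0,w,h,k,name):
    cv2.imwrite(name,cv2.resize(img[v0:v0+h,u0:u0+w],None,fx=k,fy=k,interpolation=cv2.INTER_CUBIC))
E
python3 - <<'E'
from h import *
t=cv2.imread('pics/top0.png'); s=cv2.imread('pics/scene0.png')
crop(t,215,150,160,115,5,'pics/tc1.png'); crop(s,240,120,130,100,6,'pics/sc1.png'); crop(t,375,165,90,75,8,'pics/tc2.png')
E
```

```text
(no output)
```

View pics/tc1.png

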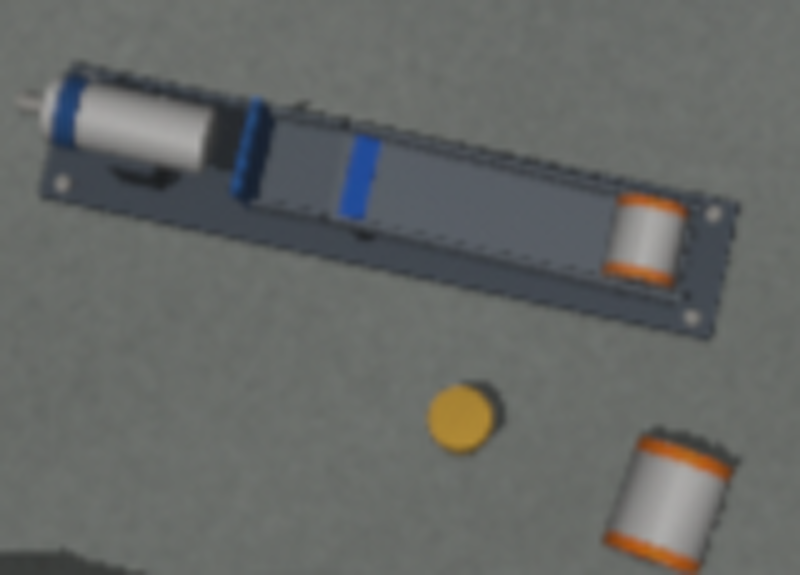

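View pics/sc1.png

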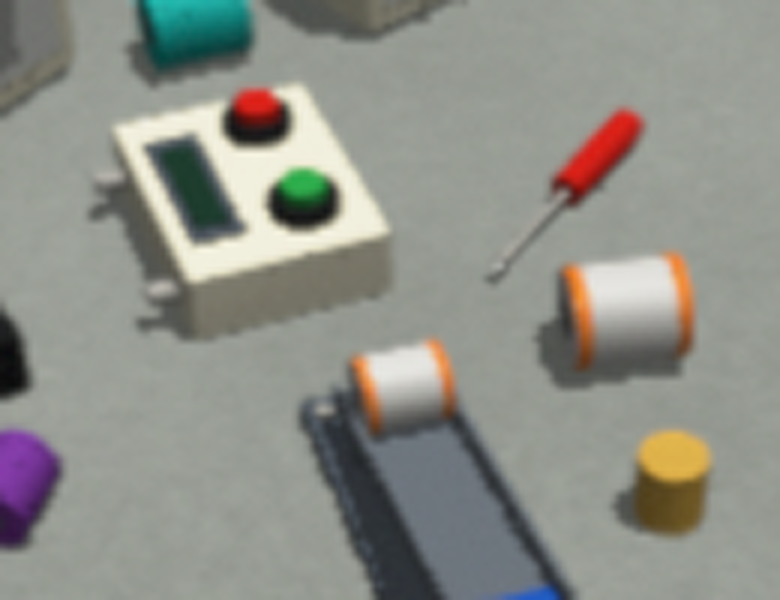

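View pics/tc2.png

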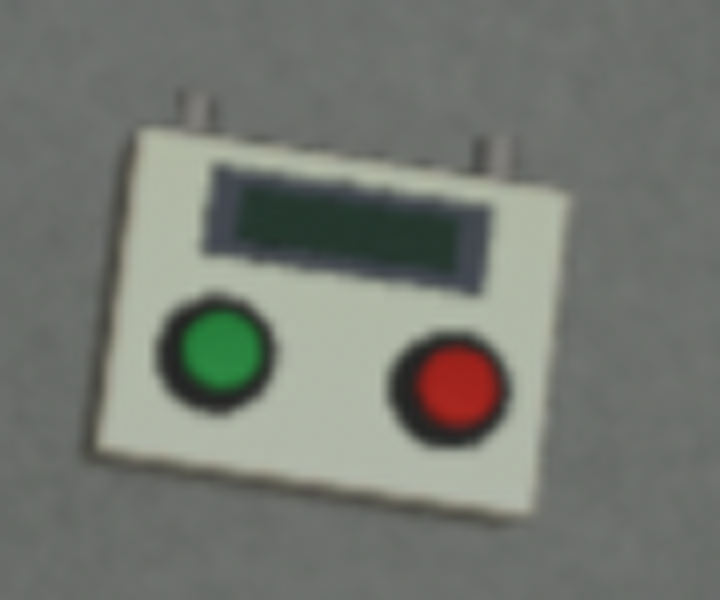

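```bash
python3 - <<'E'
from h import *
from scipy.optimize import least_squares
P=lambda U,V:((U+.5)/5-.5+215,(V+.5)/5-.5+150)
a9=np.radians(9)
def g2r(x,y,z): # gutter->ramp
    return np.array([x*np.cos(a9)-z*np.sin(a9), y, .053+x*np.sin(a9)+z*np.cos(a9)])
img=[(75,63),(40,198),(712,338),(740,203)]
mod=[(.26,-.045,.012),(.26,.045,.012),(-.18,.045,.012),(-.18,-.045,.012)]
# which side? uphill ~ +y world; ramp y = left of uphill = toward -x world (image down)
def w(p,m):
    c,s=np.cos(p[2]),np.sin(p[2]); return np.array([p[0]+c*m[0]-s*m[1],p[1]+s*m[0]+c*m[1],m[2]])
f=lambda p:np.concatenate([proj('top',w(p,m))-P(*i) for m,i in zip(mod,img)])
r=least_squares(f,[.5,0,1.4]); print('ramp',r.x,r.fun.round(2))
p=r.x; np.save('ramp.npy',p)
sc=w(p,g2r(-.123,0,.022)); print('sample',sc,'proj top',proj('top',sc),'scene',proj('scene',sc)); 
print('seen sample top', [P(*q) for q in [(648,240)]])
print('crest',w(p,g2r(.07,0,0)),proj('top',w(p,g2r(.07,0,0))),'seen strip left edge',P(350,178))
print('seat',w(p,g2r(.0996,0,.0135)),'lip',w(p,g2r(-.143,0,.008)))
Q=lambda U,V,:((U+.5)/8-.5+375,(V+.5)/8-.5+165)
g=at('top',*Q(222,351),.068); rd=at('top',*Q(459,388),.068); print('green',g,'red',rd, np.linalg.norm(g-rd))
S=lambda U,V:((U+.5)/6-.5+240,(V+.5)/6-.5+120)
print('green scene', at('scene',*S(303,186),.068),'proj',proj('scene',g),S(303,186))
cs=[at('top',*Q(*q),.05) for q in [(138,128),(570,192),(535,515),(97,453)]]; print(np.round(cs,4))
# scene check: roller centre silhouette
print('scene sample',S(403,387))
E
```

```text
ramp [ 0.53709675 -0.00724433  1.3427538 ] [-0.61 -0.08 -0.33 -0.2   0.51  0.35  0.41 -0.12]
sample [ 0.50885431 -0.12893729  0.0554877 ] proj top [344.0061096  198.01607333] scene [305.71604048 183.66591044]
seen sample top [(344.2, 197.6)]
crest [0.5527269  0.06010392 0.06395041] [282.41492802 184.63919174] seen strip left edge (284.6, 185.2)
seat [0.55885879 0.08652541 0.08191467] lip [ 0.50488367 -0.14604627  0.03853138]
green [ 0.47151912 -0.3045781   0.068     ] red [ 0.4557258  -0.39370731  0.068     ] 0.090517650751759
green scene [ 0.47228713 -0.30117621  0.068     ] proj [289.81484266 150.03449541] (290.0833333333333, 150.58333333333334)
[[ 0.562  -0.2795  0.05  ]
 [ 0.5336 -0.4456  0.05  ]
 [ 0.4086 -0.4243  0.05  ]
 [ 0.4354 -0.2582  0.05  ]]
scene sample (306.75, 184.08333333333331)
```

servo_tool --pt "27 -25 0 -0.1 1" --pt "54 -50 0 -0.2 1" --pt "81 -75 0 -0.3 1" --pt "108 -100 0 -0.4 1" --pt "135 -125 0 -0.5 1" --pt "162 -150 0 -0.6 1" --pt "190 -175 0 -0.7 1" --pt "217 -198 0 -0.8 1" --pt "222 -230 0 -0.9 1" --pt "227 -262 0 -1.0 1" --squeeze 40

```text
clock: 0.93
position: [0.4089, 0.3344, 0.2308]
tool_rot: [-3.141, 0.001, 1.842]
force: [0.7, -0.5, 0.1]
grip_width: 0.0
```

servo_tool --pt "4 -35 0 -0.06 1" --pt "8 -70 0 -0.12 1" --pt "13 -105 0 -0.18 1" --pt "20 -140 0 -0.24 1" --pt "27 -175 0 -0.3 1" --pt "35 -210 0 -0.36 1" --pt "42 -245 0 -0.42 1" --pt "50 -280 0 -0.48 1" --pt "54 -315 0 -0.505 1" --pt "58 -350 0 -0.505 1"

```text
clock: 1.77
position: [0.4659, -0.0155, 0.2313]
tool_rot: [-3.142, 0.0, 1.341]
force: [0.9, -0.3, 0.1]
grip_width: -0.0001
```

servo_tool --pt "7 -32 0 0 1" --pt "14 -64 0 0 1" --pt "21 -96 -15 0 1" --pt "28 -128 -30 0 1" --pt "33 -159 -50 0 1" --pt "33 -159 -80 0 1" --pt "33 -159 -110 0 1" --pt "33 -159 -140 0 1" --pt "33 -159 -155 0 1" --pt "33 -159 -155 0 1"

```text
clock: 2.6
position: [0.4972, -0.1724, 0.0733]
tool_rot: [-3.137, 0.0, 1.343]
force: [-1.0, 0.8, 0.1]
grip_width: -0.0001
```

```bash
python3 - <<'E'
from h import *
s=bot.observe(); print(s['position'],s['tool_rot'],s['qpos'],s['force'])
t=bot.grab_frame('top'); q=bot.grab_frame('scene')
A=cv2.resize(t[150:240,280:400],None,fx=5,fy=5,interpolation=2)[:, :600]; B=cv2.resize(q[130:220,260:380],None,fx=5,fy=5,interpolation=2)
cv2.imwrite('pics/a1.png',cv2.resize(np.hstack([A,B]),(800,300)))
E
```

```text
[ 0.4971849  -0.17239128  0.07328021] [-3.13654379e+00  2.14508888e-04  1.34256475e+00] [-0.05209534  0.6432201   0.37867991  1.99076775 -0.4111504   0.58707189
  0.37725206] [-0.99267394  0.84371615  0.11964651]
```

View pics/a1.png

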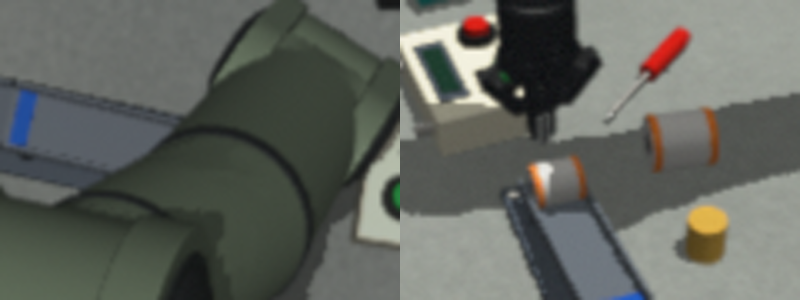

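servo_tool --pt "0 0 -10 0 1" --pt "0 0 -20 0 1" --pt "0 0 -28 0 1" --pt "0 0 -28 0 1" --pt "0.5 2 -28 0 1" --pt "1 4 -28 0 1" --pt "1 6 -28 0 1" --pt "2 8 -28 0 1" --pt "2 9 -28 0 1" --pt "2 9 -28 0 1"

```text
clock: 3.53
position: [0.5012, -0.1634, 0.0485]
tool_rot: [3.141, -0.0, 1.343]
force: [-0.2, -0.4, -0.8]
grip_width: 0.0003
```

```bash
python3 - <<'E'
from h import *
s=bot.observe(); print(s['position'],s['tool_rot'],s['force'],s['moment'])
q=bot.grab_frame('scene')
crop(q,270,140,90,70,8,'pics/a2.png')
E
```

```text
[ 0.50121152 -0.16339694  0.04845895] [ 3.14135864e+00 -1.52286572e-04  1.34335105e+00] [-0.20251954 -0.4126951  -0.7900309 ] [ 0.04319459  0.0305174  -0.02238138]
```

View pics/a2.png

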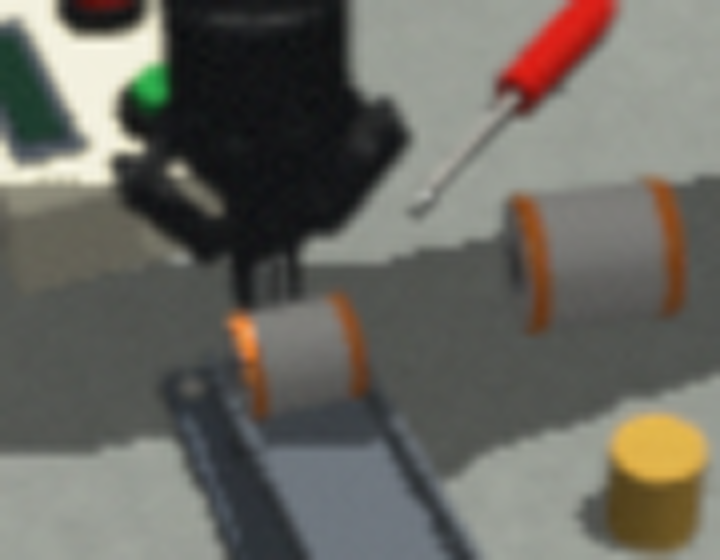

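servo_tool --pt "0.2 1 -2 0 1" --pt "0.5 2 -1.5 0 1" --pt "0.9 4 -1.3 0 1" --pt "1.4 6 -1 0 1" --pt "1.9 8 -0.7 0 1" --pt "2.3 10 -0.3 0 1" --pt "2.8 12 0 0 1" --pt "3.2 14 0.3 0 1" --pt "3.7 16 0.6 0 1" --pt "4.2 18 0.9 0 1"

```text
clock: 4.42
position: [0.5053, -0.1456, 0.0492]
tool_rot: [-3.142, 0.0, 1.343]
force: [-0.6, -2.0, 1.7]
grip_width: 0.0002
```

```bash
cat > st.py <<'E'
from h import *
import sys
s=bot.observe(); p=np.load('ramp.npy'); d=s['position'][:2]-p[:2]; c,sn=np.cos(p[2]),np.sin(p[2])
X=c*d[0]+sn*d[1]; Y=-sn*d[0]+c*d[1]
print('clock',s['clock'],'pos',s['position'].round(4),'ramp x,y',X.round(4),Y.round(4),'F',s['force'].round(2),'yaw',s['tool_rot'][2].round(4))
q=bot.grab_frame('scene')
u,v=map(int,sys.argv[2:4]) if len(sys.argv)>2 else (270,140)
crop(q,u,v,110,100,6,sys.argv[1])
# expected centre if finger touches: X+0.033
a=np.radians(9); x=(X+.033+.022*np.sin(a))/np.cos(a); print('est gutter x of roller',round(x,4))
z=.053+x*np.sin(a)+.022*np.cos(a); Wp=np.array([p[0]+c*(X+.033),p[1]+sn*(X+.033),z]); print('expected px in crop',((proj('scene',Wp)-(u,v))*6).round(), 'tip below centre mm',(z-s['position'][2])*1000)
E
python3 st.py pics/b1.png
```

```text
clock 4.4167 pos [ 0.5053 -0.1456  0.0492] ramp x,y -0.142 -0.0003 F [-0.56 -1.98  1.7 ] yaw 1.3427
est gutter x of roller -0.1068
expected px in crop [223. 277.] tip below centre mm 8.795758387353892
```

View pics/b1.png

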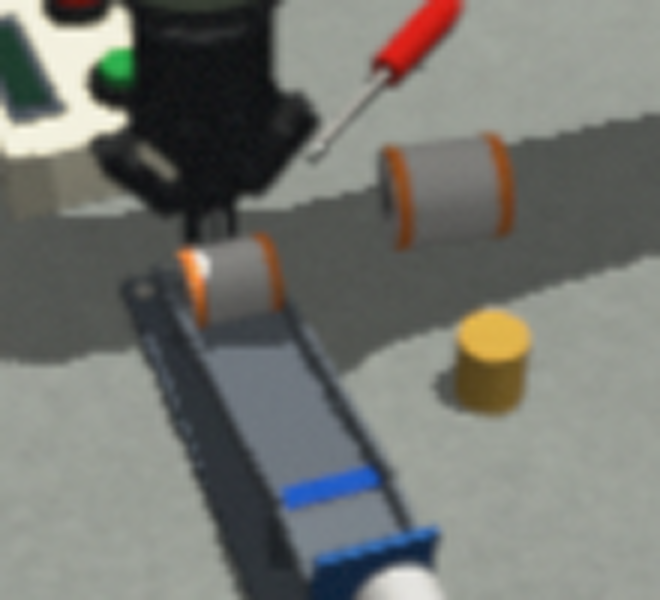

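servo_tool --pt "0.6 2.5 0.4 0 1" --pt "1.2 5 0.8 0 1" --pt "1.7 7.5 1.2 0 1" --pt "2.3 10 1.6 0 1" --pt "2.9 12.5 2.0 0 1" --pt "3.5 15 2.4 0 1" --pt "4.1 17.5 2.8 0 1" --pt "4.6 20 3.2 0 1" --pt "5.2 22.5 3.7 0 1" --pt "5.8 25 4.1 0 1"

```text
clock: 5.3
position: [0.5111, -0.1205, 0.0533]
tool_rot: [-3.142, -0.0, 1.343]
force: [0.4, -0.8, 0.3]
grip_width: -0.0001
```

```bash
python3 st.py pics/b2.png
```

```text
clock 5.3 pos [ 0.5111 -0.1205  0.0533] ramp x,y -0.1162 -0.0003 F [ 0.36 -0.77  0.26] yaw 1.3428
est gutter x of roller -0.0808
expected px in crop [237. 302.] tip below centre mm 8.7464701789072
```

View pics/b2.png

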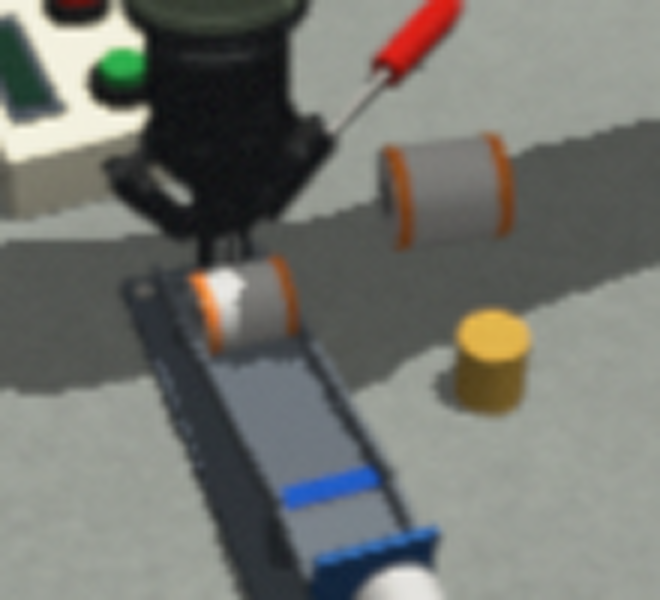

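servo_tool --pt "0.6 2.5 0.4 0 1" --pt "1.2 5 0.8 0 1" --pt "1.7 7.5 1.2 0 1" --pt "2.3 10 1.6 0 1" --pt "2.9 12.5 2.0 0 1" --pt "3.5 15 2.4 0 1" --pt "4.1 17.5 2.8 0 1" --pt "4.6 20 3.2 0 1" --pt "5.2 22.5 3.7 0 1" --pt "5.8 25 4.1 0 1"

```text
clock: 6.18
position: [0.5169, -0.0955, 0.0575]
tool_rot: [3.142, 0.0, 1.343]
force: [-1.1, -0.8, 0.1]
grip_width: -0.0001
```

servo_tool --pt "0.6 2.5 0.4 0 1" --pt "1.2 5 0.8 0 1" --pt "1.7 7.5 1.2 0 1" --pt "2.3 10 1.6 0 1" --pt "2.9 12.5 2.0 0 1" --pt "3.5 15 2.4 0 1" --pt "4.1 17.5 2.8 0 1" --pt "4.6 20 3.2 0 1" --pt "5.2 22.5 3.7 0 1" --pt "5.8 25 4.1 0 1"

```text
clock: 7.02
position: [0.5227, -0.0706, 0.0616]
tool_rot: [3.142, -0.0, 1.343]
force: [-0.8, -0.5, 0.4]
grip_width: 0.0002
```

```bash
python3 st.py pics/b3.png
```

```text
clock 7.0167 pos [ 0.5227 -0.0706  0.0616] ramp x,y -0.0649 -0.0003 F [-0.78 -0.51  0.36] yaw 1.3428
est gutter x of roller -0.0288
expected px in crop [268. 354.] tip below centre mm 8.65214315997781
```

View pics/b3.png

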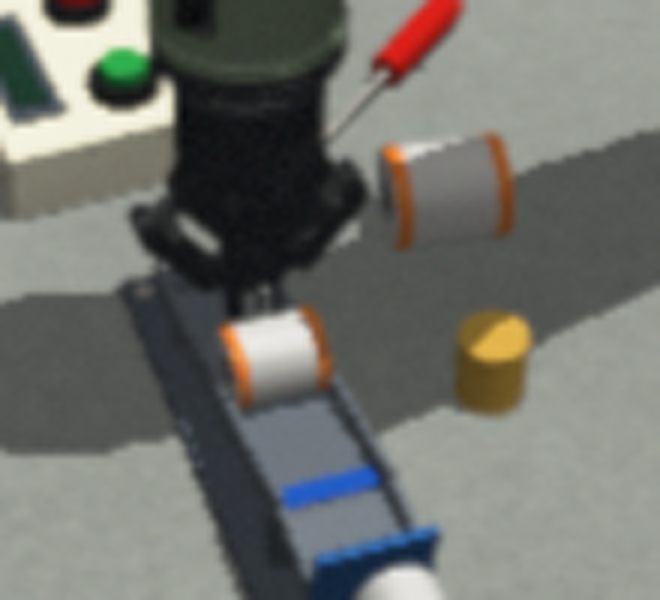

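servo_tool --pt "0.6 2.5 0.4 0 1" --pt "1.2 5 0.8 0 1" --pt "1.7 7.5 1.2 0 1" --pt "2.3 10 1.6 0 1" --pt "2.9 12.5 2.0 0 1" --pt "3.5 15 2.4 0 1" --pt "4.1 17.5 2.8 0 1" --pt "4.6 20 3.2 0 1" --pt "5.2 22.5 3.7 0 1" --pt "5.8 25 4.1 0 1"

```text
clock: 7.9
position: [0.5285, -0.0456, 0.0657]
tool_rot: [3.142, -0.0, 1.343]
force: [-0.0, -1.3, -0.3]
grip_width: -0.0001
```

servo_tool --pt "0.6 2.5 0.4 0 1" --pt "1.2 5 0.8 0 1" --pt "1.7 7.5 1.2 0 1" --pt "2.3 10 1.6 0 1" --pt "2.9 12.5 2.0 0 1" --pt "3.5 15 2.4 0 1" --pt "4.1 17.5 2.8 0 1" --pt "4.6 20 3.2 0 1" --pt "5.2 22.5 3.7 0 1" --pt "5.8 25 4.1 0 1"

```text
clock: 8.73
position: [0.5343, -0.0205, 0.0698]
tool_rot: [3.142, -0.0, 1.343]
force: [-0.4, -0.3, 0.2]
grip_width: -0.0002
```

servo_tool --pt "0.6 2.5 0.4 0 1" --pt "1.2 5 0.8 0 1" --pt "1.7 7.5 1.2 0 1" --pt "2.3 10 1.6 0 1" --pt "2.9 12.5 2.0 0 1" --pt "3.5 15 2.4 0 1" --pt "4.1 17.5 2.8 0 1" --pt "4.6 20 3.2 0 1" --pt "5.2 22.5 3.7 0 1" --pt "5.8 25 4.1 0 1"

```text
clock: 9.57
position: [0.5401, 0.0045, 0.0738]
tool_rot: [-3.142, -0.0, 1.343]
force: [-0.6, 0.1, 0.8]
grip_width: 0.0003
```

```bash
python3 st.py pics/b4.png
```

```text
clock 9.5667 pos [0.5401 0.0045 0.0738] ramp x,y 0.0121 -0.0002 F [-0.57  0.1   0.85] yaw 1.3428
est gutter x of roller 0.0491
expected px in crop [317. 440.] tip below centre mm 8.576505249059938
```

View pics/b4.png

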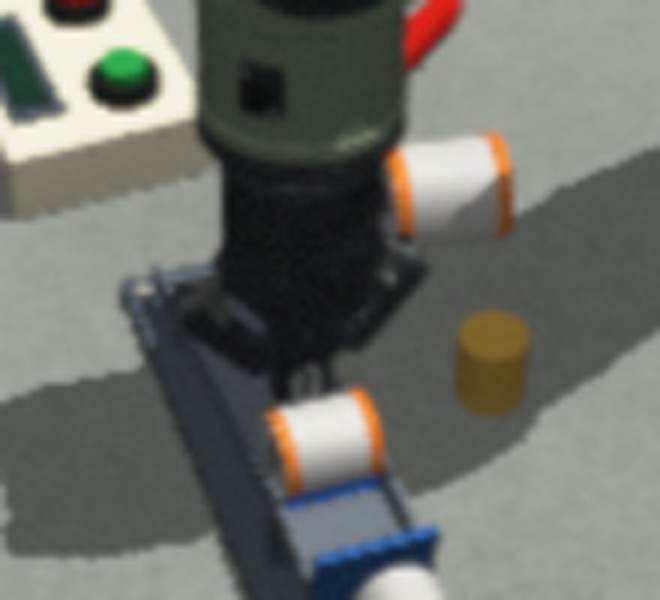

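servo_tool --pt "0.5 2 0.3 0 1" --pt "0.9 4 0.6 0 1" --pt "1.4 6 1.0 0 1" --pt "1.9 8 1.3 0 1" --pt "2.3 10 1.6 0 1" --pt "2.8 12 2.0 0 1" --pt "3.2 14 2.3 0 1" --pt "3.7 16 2.4 0 1" --pt "4.1 17.5 2.5 0 1" --pt "4.4 19 2.5 0 1"

```text
clock: 10.45
position: [0.5445, 0.0234, 0.0763]
tool_rot: [3.142, -0.0, 1.343]
force: [0.3, -1.8, 0.6]
grip_width: -0.0001
```

servo_tool --pt "0.3 1.2 0 0 1" --pt "0.6 2.4 0 0 1" --pt "0.8 3.6 0 0 1" --pt "1.1 4.8 0 0 1" --pt "1.4 6 0 0 1" --pt "1.7 7.2 0 0 1" --pt "1.9 8.4 0 0 1" --pt "2.2 9.6 0 0 1" --pt "2.5 10.8 0 0 1" --pt "2.8 12 0 0 1"

```text
clock: 11.28
position: [0.5472, 0.0354, 0.0763]
tool_rot: [-3.142, -0.0, 1.343]
force: [-0.7, 0.1, -0.1]
grip_width: 0.0
```

```bash
python3 st.py pics/b5.png
```

```text
clock 11.2833 pos [0.5472 0.0354 0.0763] ramp x,y 0.0438 -0.0002 F [-0.69  0.08 -0.08] yaw 1.3429
est gutter x of roller 0.0812
expected px in crop [339. 478.] tip below centre mm 11.153057028086375
```

View pics/b5.png

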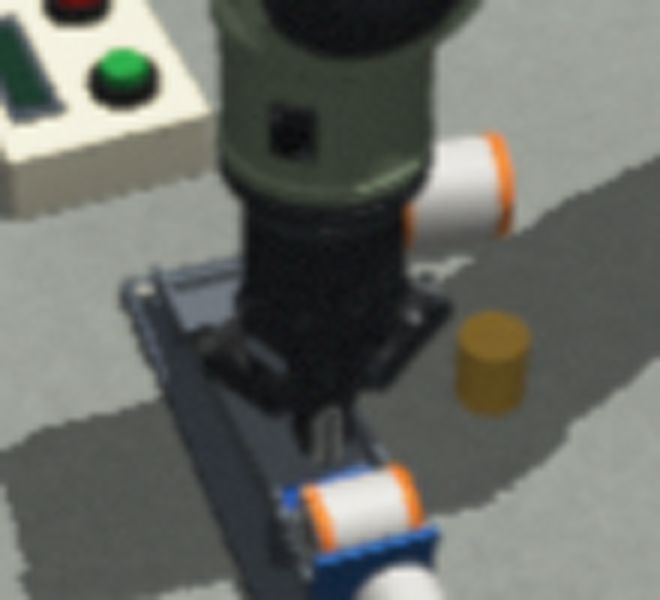

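servo_tool --pt "0 -1 2 0 1" --pt "-1 -3 6 0 1" --pt "-1 -3 16 0 1" --pt "-1 -3 30 0 1" --pt "-1 -3 50 0 1" --pt "-1 -3 70 0 1" --pt "-4 -20 80 0 1" --pt "-9 -45 80 0 1" --pt "-16 -75 80 0 1" --pt "-23 -105 80 0 1"

```text
clock: 12.17
position: [0.5238, -0.0711, 0.1572]
tool_rot: [3.141, -0.0, 1.344]
force: [-0.0, -1.0, 0.6]
grip_width: 0.0001
```

servo_tool --pt "-7 -32 0 0 1" --pt "-14 -64 0 0 1" --pt "-21 -96 0 0 1" --pt "-28 -128 0 0 1" --pt "-35 -160 0 0 1" --pt "-42 -190 0 0 1" --pt "-48 -215 0 0 1" --pt "-52 -230 0 0 1" --pt "-53 -234 0 0 1" --pt "-53 -234 0 0 1"

```text
clock: 13.0
position: [0.4704, -0.3051, 0.1568]
tool_rot: [3.141, 0.0, 1.34]
force: [0.1, 0.6, 0.2]
grip_width: -0.0001
```

```bash
python3 - <<'E'
from h import *
s=bot.observe(); print(s['clock'],s['position'],s['force'],s['tool_rot'])
q=bot.grab_frame('scene'); t=bot.grab_frame('top')
cv2.imwrite('pics/c1.png',np.hstack([cv2.resize(q[120:250,240:370],(400,400),interpolation=2),cv2.resize(t[140:230,215:305],(400,400),interpolation=2)]))
p=np.load('ramp.npy');a=np.radians(9);x,z=.0996,.0135;X=x*np.cos(a)-z*np.sin(a)
w=np.array([p[0]+np.cos(p[2])*X,p[1]+np.sin(p[2])*X,.053+x*np.sin(a)+z*np.cos(a)])
print((proj('scene',w)-(240,120))*400/130,(proj('top',w)-(215,140))*400/90+[400,0])
E
```

```text
13.0 [ 0.47041726 -0.30513133  0.15683888] [0.05987743 0.62286599 0.24347253] [3.14127016e+00 3.82534809e-04 1.34034141e+00]
[273.18363364 325.14906865] [659.0065929  185.42126862]
```

View pics/c1.png

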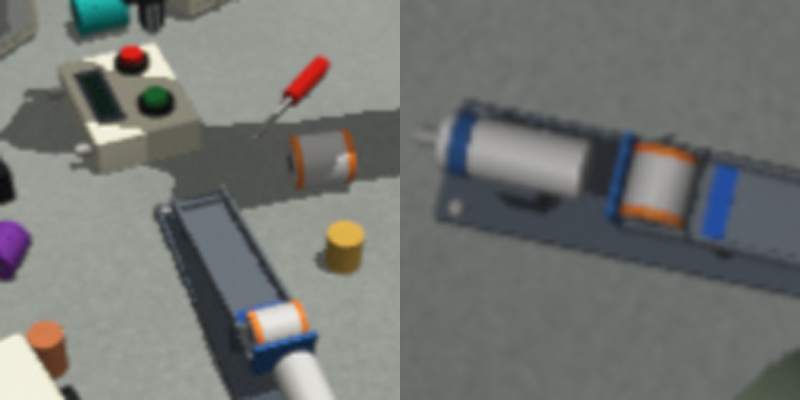

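servo_tool --pt "1 1 -20 0 1" --pt "1 1 -45 0 1" --pt "1 1 -65 0 1" --pt "1 1 -78 0 1" --pt "1 1 -84 0 1" --pt "1 1 -87 0 1" --pt "1 1 -89 0 1" --pt "1 1 -91 0 1" --pt "1 1 -92 0 1" --pt "1 1 -92 0 1"

```text
clock: 13.93
position: [0.4728, -0.3025, 0.0658]
tool_rot: [3.14, -0.001, 1.343]
force: [-5.0, 7.3, 22.2]
grip_width: -0.0002
```

```bash
python3 - <<'E'
from h import *
s=bot.observe(); print(s['position'],s['force'],s['tool_rot'])
q=bot.grab_frame('scene'); t=bot.grab_frame('top')
s=bot.observe(); print(s['position'],s['force'],s['moment'])
cv2.imwrite('pics/d1.png',np.hstack([cv2.resize(q[120:180,250:310],(400,400),interpolation=2),cv2.resize(t[165:245,370:450],(400,400),interpolation=2)]))
print((proj('scene',s['position'])-(250,120))*400/60)
E
```

```text
[ 0.47275201 -0.30246036  0.06581179] [-4.98592523  7.25911577 22.18348032] [ 3.14031371e+00 -8.82052154e-04  1.34302663e+00]
[ 0.47280033 -0.30246233  0.0658243 ] [-5.00162465  6.60247644 20.91495138] [1.58612741 1.08316739 0.00966739]
[265.47961392 206.175772  ]
```

View pics/d1.png

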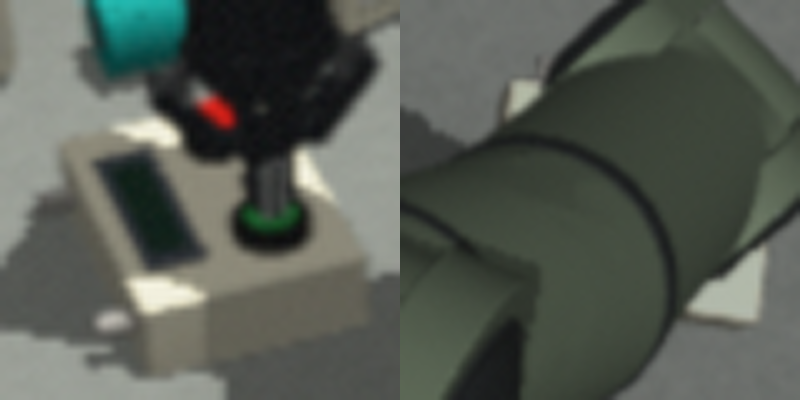

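```bash
python3 - <<'E'
from h import *
q0=cv2.imread('pics/scene0.png'); q1=bot.grab_frame('scene')
crop(q0,272,135,36,30,11,'pics/x0.png'); crop(q1,272,135,36,30,11,'pics/x1.png')
cv2.imwrite('pics/e1.png',np.hstack([cv2.imread('pics/x0.png'),cv2.imread('pics/x1.png')]))
g=np.array([.4715,-.3035,0])
for z in (.068,.062):
    P=np.array([proj('scene',g+[.015*np.cos(a),.015*np.sin(a),z]) for a in np.linspace(0,6.28,60)]); print(z,(P.min(0)-(272,135))*11,(P.max(0)-(272,135))*11)
for q in(q0,q1):
    h=cv2.cvtColor(q,cv2.COLOR_BGR2HSV)[135:165,272:308]; m=(h[...,0]>45)&(h[...,0]<80)&(h[...,1]>110)&(h[...,2]>40); y,x=np.nonzero(m); print(m.sum(),x.min()*11,x.max()*11+11,y.min()*11,y.max()*11+11)
E
```

```text
0.068 [152.33797048 139.75419771] [242.79975741 194.71622928]
0.062 [153.47967911 154.24102614] [243.64924526 209.25682015]
72 0 253 132 242
23 154 253 176 220
```

View pics/e1.png

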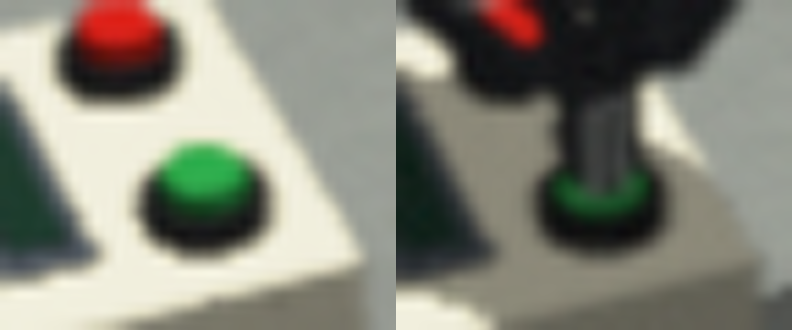

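servo_tool --pt "0 0 -0.3 0 1" --pt "0 0 -0.5 0 1" --pt "0 0 -0.5 0 1" --pt "0 0 -0.5 0 1" --pt "0 0 -0.5 0 1" --pt "0 0 -0.5 0 1" --pt "0 0 -0.5 0 1" --pt "0 0 -0.5 0 1" --pt "0 0 -0.5 0 1" --pt "0 0 -0.5 0 1"

```text
clock: 14.92
position: [0.4728, -0.3025, 0.0657]
tool_rot: [3.14, -0.001, 1.343]
force: [-6.1, 8.4, 29.0]
grip_width: -0.0
```

The extra 0.5 mm command moved the tip only 0.1 mm while force rose 8 N, so the button is at its end stop. Releasing.

servo_tool --pt "0 0 2 0 1" --pt "0 0 5 0 1" --pt "0 0 9 0 1" --pt "0 0 15 0 1" --pt "0 0 25 0 1" --pt "0 0 40 0 1" --pt "0 0 60 0 1" --pt "0 0 85 0 1" --pt "0 0 110 0 1" --pt "0 0 130 0 1"

```text
clock: 15.75
position: [0.4722, -0.3032, 0.1964]
tool_rot: [3.14, 0.001, 1.342]
force: [0.5, 0.2, 0.7]
grip_width: 0.0001
```

servo_tool --pt "-2 30 0 0 1" --pt "-4 60 0 0 1" --pt "-6 90 0 0 1" --pt "-8 120 0 0 1" --pt "-10 150 0 0 1" --pt "-12 180 0 0 1" --pt "-14 210 0 0 1" --pt "-15 230 0 0 1" --pt "-15 240 0 0 1" --pt "-15 240 0 0 1"

```text
clock: 16.58
position: [0.4574, -0.061, 0.1943]
tool_rot: [3.141, -0.001, 1.346]
force: [0.3, -0.3, -0.3]
grip_width: 0.0001
```

```bash
python3 - <<'E'
from h import *
s=bot.observe(); print(s['clock'],s['position'],s['force'])
q=bot.grab_frame('scene'); t=bot.grab_frame('top')
cv2.imwrite('pics/f1.png',np.hstack([cv2.resize(q[120:250,240:370],(400,400),interpolation=2),cv2.resize(t[140:260,215:335],(400,400),interpolation=2)]))
crop(q,272,135,36,30,11,'pics/f2.png')
E
```

```text
16.5833 [ 0.45743458 -0.06096824  0.19432246] [ 0.27693618 -0.30538123 -0.26246362]
```

View pics/f1.png

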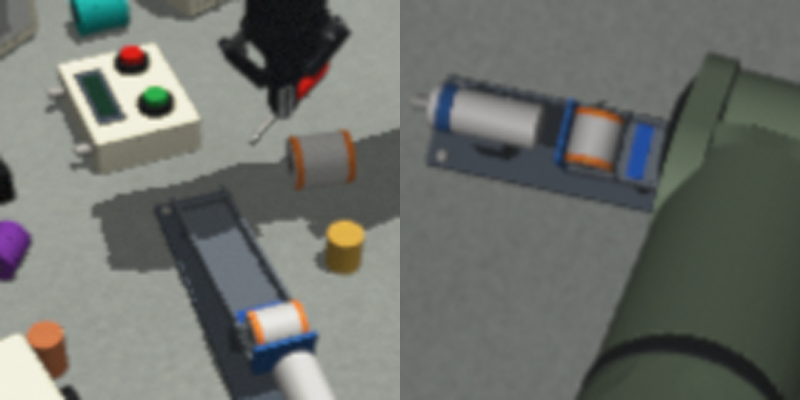

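View pics/f2.png

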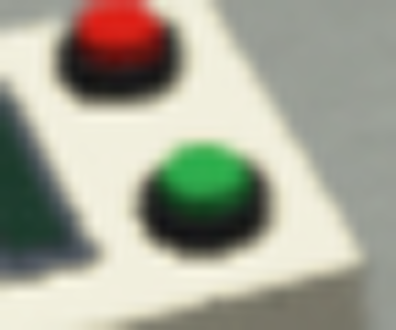

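```bash
python3 - <<'E'
from h import *
b=np.array([.4728,-.3025,0])
for z in (.058,.062,.0657):
  for f in (.011,.008):
    print(z,f,[((proj('scene',b+[f*.226+l*.974,f*.974-l*.226,z])-(272,135))*11).round() for l in (-.007,0,.007)])
x=cv2.imread('pics/x1.png'); cv2.imwrite('pics/g1.png',cv2.convertScaleAbs(cv2.resize(x[100:280,120:300],None,fx=3.3,fy=3.3,interpolation=2),alpha=2.2,beta=10))
E
```

```text
0.058 0.011 [array([227., 209.]), array([206., 213.]), array([186., 217.])]
0.058 0.008 [array([224., 204.]), array([204., 208.]), array([184., 212.])]
0.062 0.011 [array([226., 199.]), array([206., 204.]), array([185., 208.])]
0.062 0.008 [array([224., 194.]), array([203., 198.]), array([183., 203.])]
0.0657 0.011 [array([226., 190.]), array([205., 195.]), array([185., 199.])]
0.0657 0.008 [array([223., 185.]), array([203., 189.]), array([182., 194.])]
```

View pics/g1.png

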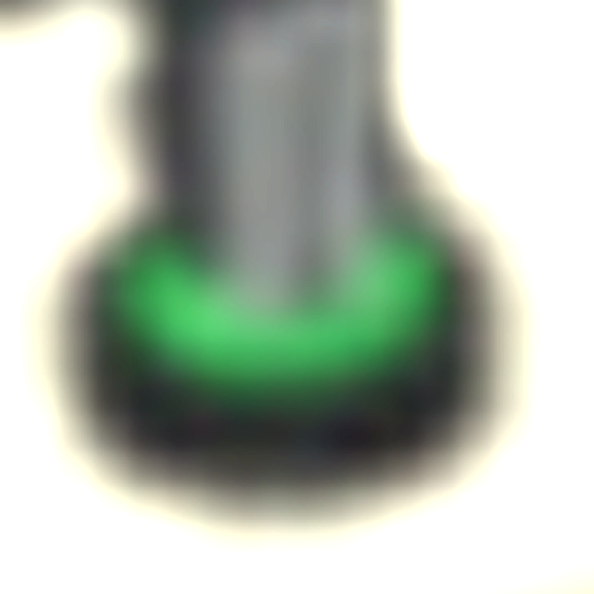

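The crop shows the pressed cap centred at about row 188. I predicted 182 for fully in and 167 for up, so it was fully in, and the finger was on the cap only. Handing in.

```bash
python3 -c "
from workcell import bot
print(bot.job_done())"
```

```text
the job is handed in; nothing more can be done
None
```

The sample is seated against the blue stop and the green button was pressed fully in once. I handed the job in at about 17 s on the clock.

- **Sample:** I pushed the small silver and orange roller up the gutter with the shut fingertips at about 30 mm/s, then about 15 mm/s over the crest. It rolled the last bit onto the stop by itself. In both cameras its position matches the predicted seat within a few millimetres, and it had not moved in the last pictures.
- **Green button:** I pressed it straight down with up to 29 N. The last 0.5 mm of commanded travel moved the tip only 0.1 mm, and the picture shows the cap level with its ring. The cap is up again in the final picture.
- **Other things:** The red button was never approached. Everything in the final close-ups stands where it was; the tube and bottle were outside those views, and the arm hid part of the top one. The gripper is clear, with the tip about 0.19 m above the table.

**One reading disagreed:** the measured tip height at the button's end stop was 65.7 mm, where about 62 mm was expected. The stiffness and the picture both showed the button fully in, so I took the gap to be a tip or height offset and did not press again.

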